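# Pull the stuck vent plug off a battery cell with the fork puller

### The job

Take the red-handled fork puller, slide its fork under the head of the yellow vent plug that sits tight on the black battery cell (never pull the seated plug with the gripper itself), and lift straight up until the plug pops out. Then drop the plug through the neck into the white wash jar, and leave the puller standing upright on the rubber mat. Do not shift or knock over the jar or the other things on the table.

Things in the scene. Friction and masses are not known exactly. Their poses are not given: they have to be found in the camera images.
- puller_grip (a point): Centre of the upright red square handle (26 x 26 mm, 68 mm tall) of the loose steel fork puller (350 g, C-shaped), 104 mm above the underside of its fork. x points along the tines to their open tips, z up. The handle stands straight above the middle of the fork, so a plug hooked centrally has its axis below this point.
- puller: The puller itself; origin at the underside of its fork, below the handle's centre; it stands by itself on the flat fork. Two tines, 7 mm thick, 9 mm wide, gap 50 mm (y = -25 to 25 mm), from x = -60 to 33 mm. Behind, at x = -60 to -44 mm, a crosspiece 68 mm wide (y) and a column; a bridge 30 mm wide (y) joins column and handle at z = 58 to 70 mm, 51 mm clear above the tines.
- cap_mid (a point): Yellow vent plug, 80 g, push-fit in the cell's neck: point on its axis, half-way up its 66 mm height; z to its top. Black plug 30 mm in diameter, 30 mm long (flat bottom at z = -33 mm); yellow head 70 mm in diameter (z = -3 to 7 mm); round grip boss 28 mm in diameter (z = 7 to 33 mm). Seated, the head's underside rests on the neck's rim. Out of the neck it can stand on its flat plug end.
- vent_cap: The same yellow plug; origin at the centre of its flat bottom. Sprung catches in the neck hold it: it takes an upward pull of about 10 to 20 N, lets go within the first 8 mm and is quite free after 30 mm.
- cell_neck (a point): Centre of the rim of the filler neck of the black battery cell (fixed, 96 x 160 mm, grey lid), 116 mm above the table; axes are the cell's. The white neck, 40 mm in outer diameter, stands 22 mm above the lid, so there is a gap 22 mm high under the plug's head. The fork enters along the cell's +x, from the side without splash wall.
- vent_cell: The same cell; origin at the centre of its underside. On its lid (94 mm high) a splash wall 12 mm high surrounds the neck on three sides, inner faces at y = -41 and 41 mm and x = 42 mm, open to -x. Two lead posts, 22 mm in diameter, stand at y = -63 and 63 mm, up to 112 mm high.
- mat: Black rubber mat, fixed, 160 (x) x 200 (y) x 3 mm thick; origin at the centre of its underside, on the table. The puller starts standing here.
- jar_mouth (a point): Centre of the mouth of the white wash jar (loose, 900 g), 150 mm above the table. Mouth 94 mm inside, 102 mm outside, neck 30 mm long, then a shoulder and a body 132 mm in diameter; inner depth 145 mm; z up.
- wash_jar: The same jar; origin at the centre of its underside.
- water_jug: Bystander: white bottle with yellow label, 94 mm in diameter, 182 mm tall; origin at the centre of its underside.
- bit_jar: Bystander: yellow and red holder full of screwdriver bits, 47 mm in diameter, 86 mm tall; origin at the centre of its underside.
- oil_flask: Bystander: small glass flask with ball stopper, 60 mm in diameter, 106 mm tall; origin at the centre of its underside.
- wash_tub: Bystander: clear plastic tub, 119 (x) x 173 (y) x 61 mm; origin at the centre of its underside.
- screwdriver: Bystander: black screwdriver lying on the table, 149 mm long along its y, 21 mm thick; origin at the centre of its underside.
- pliers: Bystander: red-handled pliers lying on the table, 50 (x) x 173 (y) x 11 mm; origin at the centre of their underside.
Not all that is in view belongs to the job. Leave any green or pink look-alike of the puller alone.

How it is judged:
On the way, in this order (a step that is already met when the one before it is completed fails the run):
1. the held puller's fork is under the head of the still seated plug, the neck between its tines (x of cap_mid in the frame of puller_grip between -0.018 and 0.018 m and y of cap_mid in the frame of puller_grip between -0.014 and 0.014 m and z of cap_mid in the frame of puller_grip between -0.099 and -0.073 m and distance between cap_mid and cell_neck below 0.01 m and contact force between the fingers and puller above 1 N), for 0.1 s.
2. the plug has been pulled right out of the neck and rides upright on the puller's fork (x of cap_mid in the frame of puller_grip between -0.018 and 0.018 m and y of cap_mid in the frame of puller_grip between -0.014 and 0.014 m and z of cap_mid in the frame of cell_neck above 0.045 m and angle between cap_mid's own z axis and vertical below 0.35 rad and contact force between puller and vent_cap above 0.2 N), for 0.2 s.
At the end, for the whole second after the job is handed in: The plug lies at rest in the wash jar, its middle at least 45 mm below the mouth; the jar stands upright; the puller stands upright and still on its fork on the mat, its handle over the mat (within 85 mm of the mat's centre along x and 105 mm along y) (horizontal distance between cap_mid and wash_jar below 0.058 m and z of cap_mid in the frame of jar_mouth below -0.045 m and linear speed of vent_cap below 0.03 m/s and angle between each of wash_jar, puller_grip's own z axis and vertical below 0.1 rad and height (world z) of puller_grip below 0.115 m and linear speed of puller below 0.02 m/s and x of puller_grip in the frame of mat between -0.085 and 0.085 m and y of puller_grip in the frame of mat between -0.105 and 0.105 m); the robot touches nothing.
It fails at once if the gripper's fingers press on the plug while it is still in the neck (contact force between the fingers and vent_cap above 1 N and distance between cap_mid and cell_neck below 0.03 m).
It fails at once if the wash jar is shifted by more than 50 mm or tipped (distance of wash_jar from where it was at the start of the episode above 0.05 m or angle between wash_jar's own z axis and vertical above 0.4 rad).
It fails at once if a bystander is shifted by more than 40 mm or knocked over (distance of any of water_jug, bit_jar, oil_flask, wash_tub, screwdriver, pliers from where it was at the start of the episode above 0.04 m or angle between any of water_jug, bit_jar, oil_flask, wash_tub's own z axis and vertical above 0.5 rad).
It also fails if it takes over 72 s, if anything falls off the work surface, if the arm or the gripper's body presses on something with over 40 N, if the wrist force passes 120 N, or if a joint passes its speed limit or range.

### The arm

A 6-joint arm with a two-finger parallel gripper is mounted at the origin on the work surface; the furniture and walls round the work are solid. World frame = base frame: x ahead of the robot, y to its left, z up, the work surface at z = 0. Lengths are in m, angles in rad, forces in N, time in s.
With the tool pointing down it reaches from about 0.3 to 0.85 m from the base axis. Payload 4.2 kg.
Tool frame: the origin (TCP) lies between the finger pads; the fingertips stand 25 mm ahead of it and the grasp point (between the pads) lies 6 mm ahead of it; z points along the fingers, y is the line along which they close (so a half turn about z gives the same grasp; the last joint's range is limited). The gripper opens to 91 mm and grips with 3 to 60 N. Pads are 32 mm wide; open, the fingers measure 118 mm over their backs; the gripper's body (76 mm by 178 mm) begins 60 mm behind the grasp point.
Start: joints at [-1.222, 0.32, 1.565, -0, 1.257, -0.02], TCP at [0.207, -0.536, 0.239] pointing down, gripper open.
Joint ranges: [-3.11, 3.11], [-0.84, 2.01], [0.21, 2.61], [-1.34, 4.49], [0.05, 2.63], [-2.56, 2.56]. Speed limits (rad/s): [2.57, 2.57, 3.14, 3.14, 3.14, 3.14].

### API

Orientations are given as a unit quaternion [w, x, y, z].
In Python, from rig import telemetry, grab_frame, get_calibration, ticket gives the robot as it stands. The module is installed in compiled form; this text tells all that it offers.
- The arm moves only by the shell command python3 -m handwheel 'ROWS' [FORCE]. ROWS is JSON, one flat list of numbers, 5 for each row, row after row: the closure in counts, from 0 (fully open) to 255 (shut), then the shift along the world's x, y, z in cm, then the turn about the world's z in degrees. In form: [fingers, dx, dy, dz, roll, fingers, dx, dy, dz, roll, ...]. A call has exactly 10 rows; each row shifts and turns the commanded pose from where the row before left it; what a row does not reach is not made up. A row lasts 1/8 s, in which the tool goes at most 62.5 mm and 10.7 degrees, less where a joint would pass 70% of its speed; a pose out of reach is approached as far as the arm can. A call with a gripper value outside its range is refused whole. The fingers move at their own pace and stop on an object; FORCE is the grip in N (left out, the last holds). Time passes only in rows, so rows that do not move let the fingers close, or fill a call up. It gives the time, the measured TCP pose, the force, the opening and the grip force at its end, in the units of the state.
- telemetry.observe(): the state, without advancing time (a new reading comes with each control period).
- grab_frame(name): name is "side" or "top"; returns the picture (384x512x3 uint8, blue, green, red); there is no depth.
- get_calibration(name): a dict with "camera_matrix" (3x3 intrinsics, pixels), "cam_to_world" (4x4, takes a point from camera to world coordinates). Camera axes: x right, y down, z forward; pixel columns grow to the right and rows downward; lengths in m; the calibration is good to about 2 mm. A picture is of the moment at which its call begins. get_calibration takes no time and is no camera call.
- ticket.close_job(): hands the job in; it is judged then, once.
The state is a dict: "time": time; "qpos": joint angles; "joint_vel": joint speeds; "effort": joint torques, N m; "eef_pos": TCP position; "orientation": TCP orientation; "force": force on the tool from outside, world axes, zero at the start; "moment": the same for the moment, N m; "gripper_width": opening from 0.0 (shut) to 1.0 (fully open); "grip_force": force on a finger pad.
Only numpy, scipy, OpenCV 4.12 (cv2) and the standard library are available. Lean on these libraries where they do the work, as an engineer would, in place of code of your own. Each camera call takes 0.05 s, during which the arm holds its last target. There are 200 camera calls.

## Working session

There is one attempt and no reset: what is moved stays moved. The work goes in short steps, Python scripts to look and compute and a shell command to move; the robot and the scene stay as the last step left them, time stands still between calls to the robot, and variables do not carry over. Pictures are saved under pics/ and viewed, at most 10 in all, crops included, and the job is handed in when it is done.

```bash
mkdir -p pics
python3 - <<'E'
from rig import telemetry, grab_frame, get_calibration
import cv2
for n in("side","top"):
    cv2.imwrite(f"pics/{n}0.png",cv2.resize(grab_frame(n),(800,600),interpolation=cv2.INTER_CUBIC))
    c=get_calibration(n);print(n,c["camera_matrix"],c["cam_to_world"])
s=telemetry.observe();print(s)
E
```

```text
side [[500.12022838   0.         253.5900894 ]
 [  0.         500.12022838 192.44883378]
 [  0.           0.           1.        ]] [[ 0.96061505 -0.12677759  0.24727751 -0.04342798]
 [-0.2778714  -0.4302619   0.85887262 -1.47943985]
 [-0.00249171 -0.89375731 -0.44854393  0.87463426]
 [ 0.          0.          0.          1.        ]]
top [[472.51554824   0.         247.58930958]
 [  0.         472.51554824 191.46824894]
 [  0.           0.           1.        ]] [[-0.04361362 -0.97675111  0.20989313  0.1208082 ]
 [-0.9990437   0.04328944 -0.00614072 -0.00957436]
 [-0.0030882  -0.20996023 -0.97770505  1.32906749]
 [ 0.          0.          0.          1.        ]]
{'time': 0.1, 'qpos': array([-1.22199768e+00,  3.20249429e-01,  1.56555841e+00, -4.14675038e-05,
        1.25737993e+00, -1.99920140e-02]), 'joint_vel': array([-6.96607749e-04, -2.81918221e-03, -2.19891280e-03, -3.05586367e-04,
        9.48274531e-05, -1.81547434e-03]), 'effort': array([-9.54351606e-06, -4.13333702e+01, -2.32510418e+01,  7.28037511e-02,
        4.21670463e-02, -4.24679445e-05]), 'eef_pos': array([ 0.2071348 , -0.53595908,  0.23819145]), 'orientation': array([-7.83575876e-04,  9.83045810e-01,  1.83358391e-01, -1.49983920e-04]), 'force': array([0.15709883, 0.96741564, 0.42475295]), 'moment': array([ 0.02680468, -0.0070968 , -0.03823004]), 'grip_force': 0.0, 'gripper_width': 0.9993365401821801}
```

View pics/side0.png

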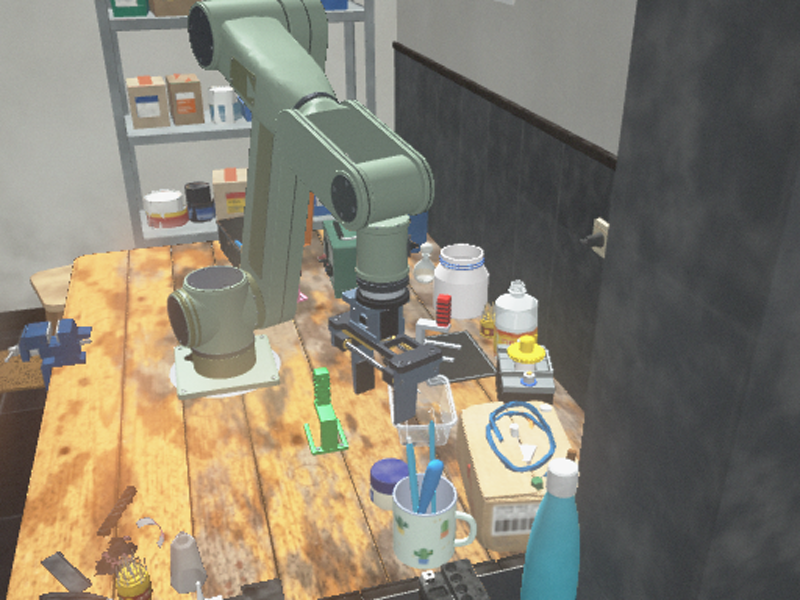

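View pics/top0.png

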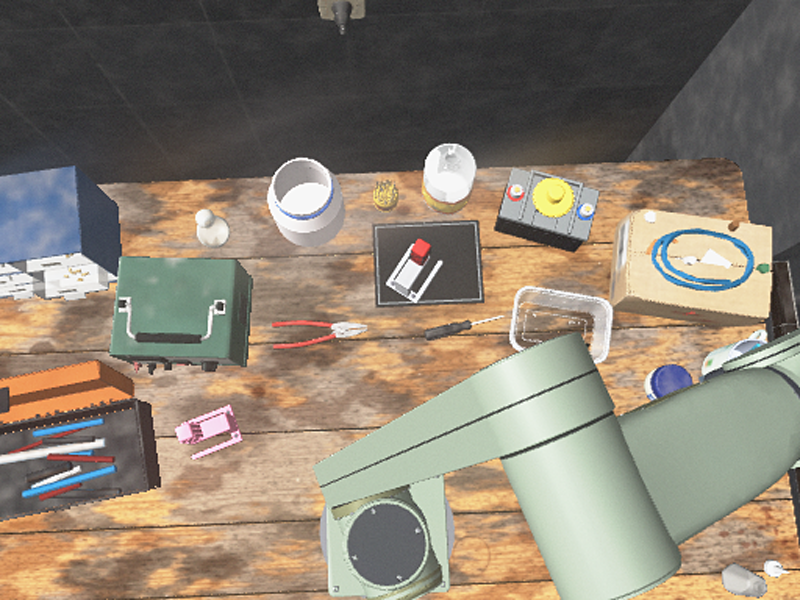

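Side view: the gripper hides part of the mat. Top view (800x600 pixels): red puller handle at about (420,247), yellow plug at (555,190), jar mouth at (303,187). I'll zoom in on the top view next.

Run:
```python
import cv2
from rig import grab_frame
f=grab_frame("top")
cv2.imwrite("pics/raw0.png",f)
c=f[85:205,225:390]; cv2.imwrite("pics/c1.png",cv2.resize(c,None,fx=4.8,fy=4.8,interpolation=cv2.INTER_CUBIC))
```

```text
(no output)
```

View pics/c1.png

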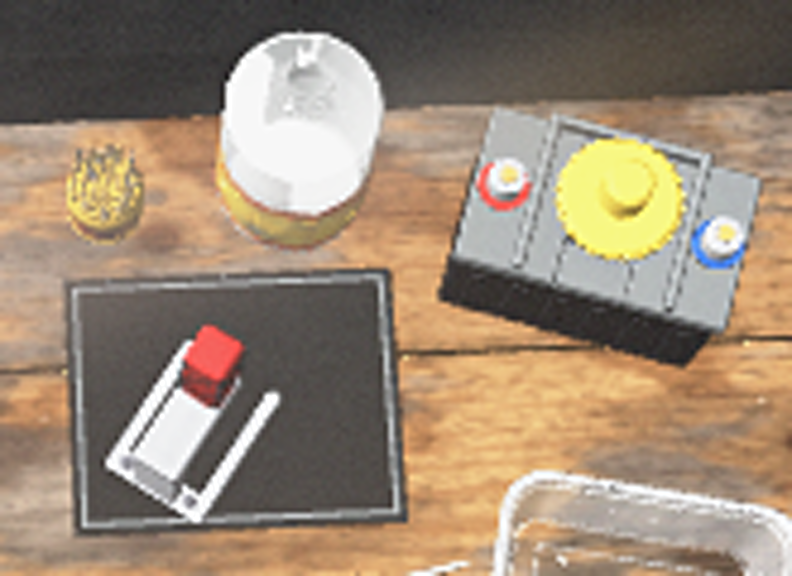

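The crop shows the handle top at about (215,354). The right tine runs from (200,518) to (277,397). The boss top is at (628,183) and the head centre at (620,198). The lid corners are (497,108), (761,178), (725,328) and (445,258). The splash wall is open towards the robot.

```bash
cat > h.py <<'E'
import numpy as np
from rig import get_calibration
def ray(n,px,z):
    c=get_calibration(n);T=c["cam_to_world"]
    d=T[:3,:3]@np.linalg.solve(c["camera_matrix"],[px[0],px[1],1.]);o=T[:3,3]
    return (o+d*(z-o[2])/d[2])
def proj(n,p):
    c=get_calibration(n);T=c["cam_to_world"];q=c["camera_matrix"]@(T[:3,:3].T@(np.array(p)-T[:3,3]));return q[:2]/q[2]
E
python3 - <<'E'
from h import *
import cv2
np.set_printoptions(precision=4,suppress=True)
f=lambda u,v,z,k=4.8,a=225,b=85: ray("top",((u+.5)/k-.5+a,(v+.5)/k-.5+b),z)
for n,u,v,z in [("handle",215,354,.141),("tineR back",201,519,.010),("tineR tip",277,397,.010),("backL",108,462,.010),("boss",628,183,.152),("head",620,198,.126)]: print(n,f(u,v,z))
L=[f(*p,.094) for p in((497,108),(761,178),(725,328),(445,258))];print("lid",np.mean(L,0))
for i in range(4):
    d=L[(i+1)%4]-L[i];print(np.linalg.norm(d),np.degrees(np.arctan2(d[1],d[0])))
d=f(277,397,.01)-f(201,519,.01);print("puller yaw",np.degrees(np.arctan2(d[1],d[0])),np.linalg.norm(d))
print("mat",np.mean([f(*p,.003) for p in((65,282),(390,268),(407,520),(78,535))],0))
g=lambda u,v,z:f(u,v,z,1.5625,0,0)
print("jar",g(303,187,.15),"jug",g(449,170,.17))
raw=cv2.imread("pics/raw0.png");h=cv2.cvtColor(raw,cv2.COLOR_BGR2HSV)
m=((h[...,0]<8)|(h[...,0]>172))&(h[...,1]>130)&(h[...,2]>150)
m[:, :255]=0;m[:,285:]=0;m[:150]=0;m[:]=m;
ys,xs=np.nonzero(m[:170]);print("red",xs.mean(),ys.mean(),len(xs),ray("top",(xs.mean(),ys.mean()),.141))
E
```

```text
handle [ 0.4617 -0.0778  0.141 ]
tineR back [ 0.3979 -0.0715  0.01  ]
tineR tip [ 0.4708 -0.1211  0.01  ]
backL [ 0.4352 -0.0178  0.01  ]
boss [ 0.5455 -0.3082  0.152 ]
head [ 0.5463 -0.3095  0.126 ]
lid [ 0.5463 -0.3088  0.094 ]
0.1561277044320596 -108.47642655497492
0.09334091079895859 161.4725012361696
0.16266927064040537 72.6404588256387
0.09673662874480024 -22.384911780159648
puller yaw -34.21502606615528 0.08811670080374943
mat [ 0.4721 -0.0962  0.003 ]
jar [0.5743 0.1165 0.15  ] jug [ 0.5857 -0.1296  0.17  ]
red 268.7019230769231 159.08653846153845 104 [ 0.4598 -0.0759  0.141 ]
```

```bash
python3 -m handwheel '[0,2.55,4.58,0,-5.56,0,2.55,4.58,0,-5.56,0,2.55,4.58,0,-5.56,0,2.55,4.58,0,-5.56,0,2.55,4.58,0,-5.56,0,2.55,4.58,0,-5.56,0,2.55,4.58,0,-5.56,0,2.55,4.58,0,-5.56,0,2.55,4.58,0,-5.56,0,2.55,4.58,0,-5.56]' 40
cat >> h.py <<'E'
def st():
    from rig import telemetry
    s=telemetry.observe();q=s["orientation"];a=np.degrees(2*np.arctan2(q[2],q[1]))-90
    print(round(s["time"],2),"tcp",s["eef_pos"].round(4),"closeline",round(a,2),"F",s["force"].round(1),"w",round(s["gripper_width"],3),"g",round(s["grip_force"],1))
E
python3 -c "
from h import *;st()"
```

```text
time: 1.4
eef_pos: [0.4628, -0.0767, 0.2389]
orientation: [0.0, 0.955, -0.298, 0.0]
force: [0.9, -0.8, 0.0]
gripper_width: 1.0
grip_force: 0.0
1.4 tcp [ 0.4628 -0.0767  0.2389] closeline -124.64 F [ 0.9 -0.8  0. ] w 1.0 g 0.0
```

Run:
```python
from h import *
import cv2
from rig import grab_frame
f=grab_frame("side")
print(proj("side",(.463,-.078,.141)),proj("side",(.463,-.078,.073)))
u,v=proj("side",(.463,-.078,.12)).astype(int)
x0,y0=u-50,v-50
for p in((.463,-.078,.141),(.463,-.078,.073)):
    a=proj("side",p);cv2.circle(f,tuple(int(round(t)) for t in a),1,(255,0,0),-1)
cv2.imwrite("pics/c2.png",cv2.resize(f[y0:y0+90,x0:x0+120],None,fx=6,fy=6,interpolation=cv2.INTER_NEAREST));print(x0,y0)
```

```text
[283.42025532 188.98019571] [282.93157714 207.04455457]
233 144
```

View pics/c2.png

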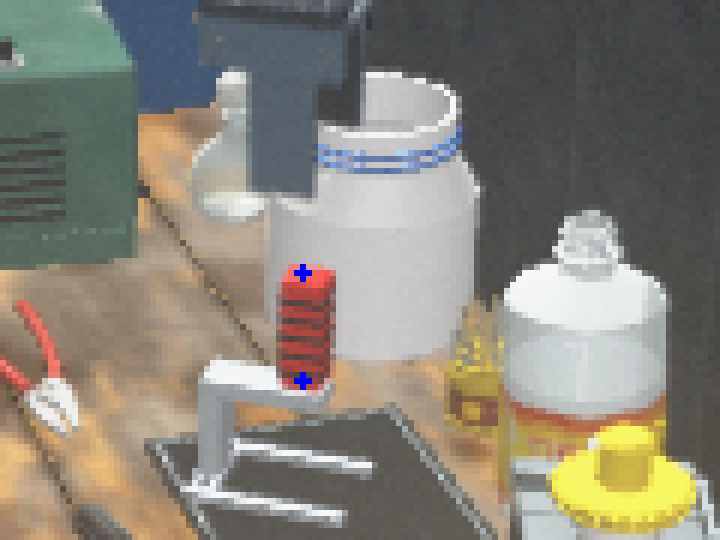

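The handle sits between the fingers, about 1 px right of my estimate, so I'll shift slightly, descend and grip.

```bash
python3 -m handwheel '[0,0.1,-0.1,-2.5,0,0,0,0,-2.5,0,0,0,0,-2.5,0,0,0,0,-2.5,0,0,0,0,-1.5,0,0,0,0,-0.8,0,0,0,0,0,0,255,0,0,0,0,255,0,0,0,0,255,0,0,0,0]' 45; python3 -m handwheel '[255,0,0,0,0,255,0,0,0,0,255,0,0,0,0,255,0,0,0,0,255,0,0,0,0,255,0,0,0,0,255,0,0,0,0,255,0,0,0,0,255,0,0,0,0,255,0,0,0,0]'; python3 -c "
from h import *;st()"
```

```text
time: 2.7
eef_pos: [0.4635, -0.0794, 0.1164]
orientation: [-0.0, 0.955, -0.296, 0.0]
force: [0.3, 0.2, 0.7]
gripper_width: 0.704
grip_force: 0.0
time: 3.95
eef_pos: [0.4632, -0.0794, 0.1159]
orientation: [0.0, 0.955, -0.296, -0.0]
force: [0.2, 0.6, -3.1]
gripper_width: 0.286
grip_force: 45.0
3.95 tcp [ 0.4632 -0.0794  0.1159] closeline -124.47 F [ 0.2  0.6 -3.1] w 0.286 g 45.0
```

```bash
python3 -m handwheel '[255,0,0,2,0,255,0,0,4,0,255,0,0,3.9,0,255,-0.2,-2.8,0,2.3,255,-0.2,-2.8,0,2.3,255,-0.2,-2.8,0,2.3,255,-0.2,-2.8,0,2.3,255,-0.2,-2.8,0,2.3,255,-0.2,-2.8,0,2.3,255,-0.1,-2.8,0,2.2]'
python3 - <<'E'
from h import *
import cv2
from rig import grab_frame
st()
f=grab_frame("top");g=grab_frame("side")
a=cv2.resize(f[85:215,240:390],(690,598),interpolation=cv2.INTER_CUBIC);cv2.imwrite("pics/c3.png",a)
u,v=proj("side",(.5,-.29,.12)).astype(int);print(u-65,v-50)
cv2.imwrite("pics/c4.png",cv2.resize(g[v-50:v+40,u-65:u+65],None,fx=6,fy=6,interpolation=cv2.INTER_CUBIC))
E
```

```text
time: 5.2
eef_pos: [0.45, -0.2761, 0.2148]
orientation: [-0.0, 0.987, -0.16, -0.0]
force: [0.3, -0.7, -4.2]
gripper_width: 0.28
grip_force: 45.0
5.2 tcp [ 0.45   -0.2761  0.2148] closeline -108.41 F [ 0.3 -0.7 -4.2] w 0.28 g 45.0
253 173
```

View pics/c3.png

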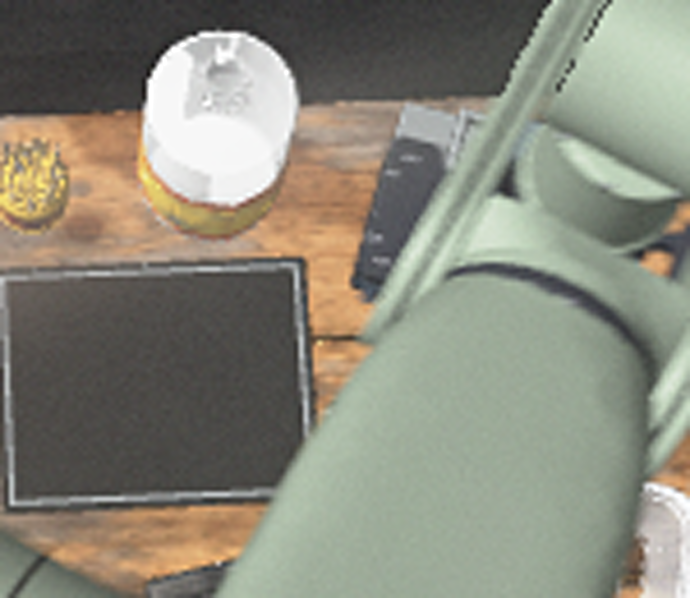

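View pics/c4.png

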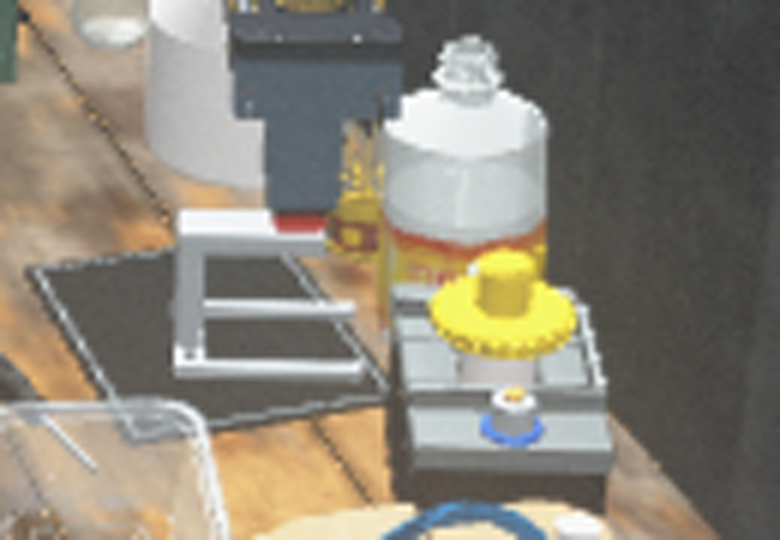

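The top view is blocked by the arm. In the side crop the near tine's tip is at (364,369), the far tine's tip at (353,309) and the crosspiece's near corner at (178,366). The boss top is at (507,258). I'll compare these with predictions.

Run:
```python
from h import *
np.set_printoptions(precision=1,suppress=True)
def c(p): return (proj("side",p)-[253,173]+.5)*6-.5
t=np.radians(-18.45);R=np.array([[np.cos(t),-np.sin(t)],[np.sin(t),np.cos(t)]])
o=np.array([.450,-.2761]);z=.2148-.009-.104
for n,q in [("near tip top mid",(33,-29.5,7)),("far tip top mid",(33,29.5,7)),("back near bottom",(-60,-34,0)),("back near top",(-60,-34,7)),("bridge back top near",(-60,-15,70)),("near tip bottom outer",(33,-34,0))]:
    q=np.array(q)/1000; print(n,c([*(o+R@q[:2]),z+q[2]]))
for n,p in [("boss top",(.5458,-.309,.152)),("head top",(.5458,-.309,.126)),("head bottom",(.5458,-.309,.116)),("lid near R",(*(np.array([.5463,-.3088])+R@[-.048,-.08]),.094)),("lid far R",(*(np.array([.5463,-.3088])+R@[.048,-.08]),.094))]: print(n,c(p))
```

```text
near tip top mid [359.5 359.6]
far tip top mid [351.9 299.3]
back near bottom [169.3 373.1]
back near top [169.7 360.8]
bridge back top near [172.2 229.4]
near tip bottom outer [359.3 376.7]
boss top [499.5 256.6]
head top [495.8 302.5]
head bottom [494.4 319.9]
lid near R [408.4 442.7]
lid far R [610.9 446.7]
```

Relative positions agree to about 1–2 mm, since the side camera's offset is common to both objects. Sliding the fork in.

```bash
python3 -m handwheel '[255,0.95,-0.32,0,0,255,0.95,-0.32,0,0,255,0.95,-0.32,0,0,255,0.95,-0.32,0,0,255,0.57,-0.19,0,0,255,0.57,-0.19,0,0,255,0.57,-0.19,0,0,255,0.57,-0.19,0,0,255,0,0,0,0,255,0,0,0,0]'; python3 -c "
from h import *;st()"
```

```text
time: 6.55
eef_pos: [0.5109, -0.2957, 0.2149]
orientation: [-0.0, 0.987, -0.16, -0.0]
force: [-0.5, 1.1, -2.9]
gripper_width: 0.281
grip_force: 45.0
6.55 tcp [ 0.5109 -0.2957  0.2149] closeline -108.47 F [-0.5  1.1 -2.9] w 0.281 g 45.0
```

```bash
python3 -m handwheel '[255,0.57,-0.2,0,0,255,0.57,-0.2,0,0,255,0.57,-0.2,0,0,255,0.57,-0.2,0,0,255,0.57,-0.2,0,0,255,0.55,-0.2,0,0,255,0,0,0,0,255,0,0,0,0,255,0,0,0,0,255,0,0,0,0]'
python3 - <<'E'
from h import *
import cv2
from rig import grab_frame
st()
g=grab_frame("side")
cv2.imwrite("pics/c5.png",cv2.resize(g[173:263,253:383],None,fx=6,fy=6,interpolation=cv2.INTER_CUBIC))
E
```

```text
time: 7.8
eef_pos: [0.5449, -0.3077, 0.2151]
orientation: [0.0, 0.987, -0.161, 0.0]
force: [0.1, 0.0, -3.2]
gripper_width: 0.284
grip_force: 45.0
7.8 tcp [ 0.5449 -0.3077  0.2151] closeline -108.47 F [ 0.1  0.  -3.2] w 0.284 g 45.0
```

View pics/c5.png

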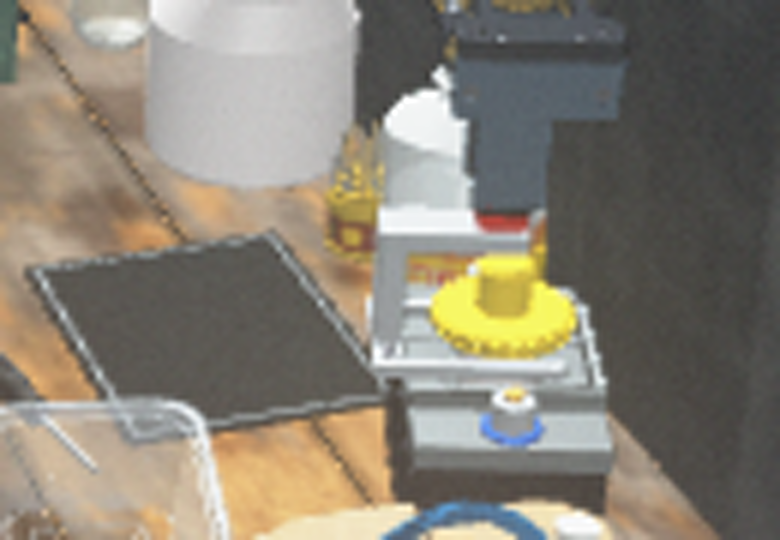

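The fork is under the head with the neck between the tines. Lifting gently.

```bash
python3 -m handwheel '[255,0,0,0.4,0,255,0,0,0.3,0,255,0,0,0.3,0,255,0,0,0.3,0,255,0,0,0.3,0,255,0,0,0.3,0,255,0,0,0.4,0,255,0,0,0.5,0,255,0,0,0.5,0,255,0,0,0.5,0]';python3 -m handwheel '[255,0,0,0.7,0,255,0,0,0.7,0,255,0,0,0.7,0,255,0,0,0.7,0,255,0,0,0.7,0,255,0,0,0.7,0,255,0,0,0.5,0,255,0,0,0.3,0,255,0,0,0,0,255,0,0,0,0]'
python3 - <<'E'
from h import *
import cv2
from rig import grab_frame
st()
g=grab_frame("side")
cv2.imwrite("pics/c6.png",cv2.resize(g[153:243,263:383],None,fx=5,fy=5,interpolation=cv2.INTER_CUBIC))
E
```

```text
time: 9.1
eef_pos: [0.5458, -0.3082, 0.2552]
orientation: [0.001, 0.987, -0.16, 0.002]
force: [0.1, -0.6, -4.4]
gripper_width: 0.286
grip_force: 45.0
time: 10.35
eef_pos: [0.545, -0.3077, 0.3027]
orientation: [-0.0, 0.987, -0.16, -0.0]
force: [-0.2, -0.4, -4.1]
gripper_width: 0.28
grip_force: 45.0
10.35 tcp [ 0.545  -0.3077  0.3027] closeline -108.47 F [-0.2 -0.4 -4.1] w 0.28 g 45.0
```

View pics/c6.png

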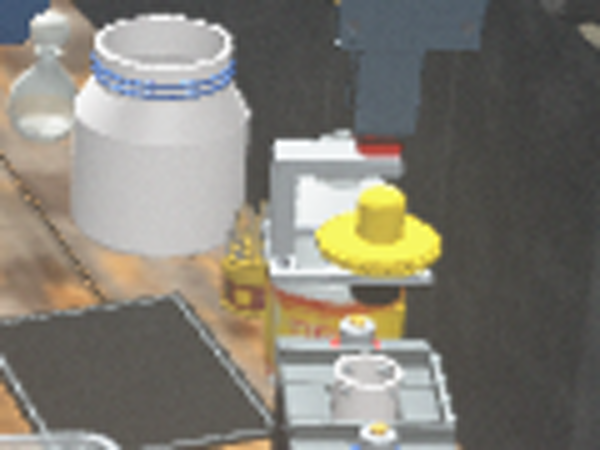

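The plug rides upright on the fork. Carrying it over the mat with the tines turned to +y.

```bash
python3 -m handwheel '[255,-0.6,0,0.1,2,255,-1.2,0,0.1,4,255,-1.2,0,0.1,4,255,-1.2,0,0.1,4,255,-1.2,0,0.1,4,255,-1.2,0,0.1,4,255,-1.2,0,0.1,4,255,-1.2,0,0.1,4,255,-1.2,0,0.1,4,255,-1.2,0.5,0.1,4]';python3 -m handwheel '[255,0,0.8,0,4,255,0,1.4,0,4,255,0,1.4,0,4,255,0,1.4,0,4,255,0,1.4,0,4,255,0,1.4,0,4,255,0,1.4,0,4,255,0,1.4,0,4,255,0,1.4,0,4,255,0,1.4,0,4]';python3 -m handwheel '[255,0,1.5,0,4,255,0,1.5,0,4,255,0,1.5,0,4,255,0,1.5,0,4,255,0,1.5,0,4,255,0,1.5,0,4,255,0,1.5,0,3.5,255,0,1.5,0,2,255,0,1.2,0,1,255,0,0.7,0,0]'; python3 -c "
from h import *;st()"
```

```text
time: 11.65
eef_pos: [0.4306, -0.3028, 0.3128]
orientation: [-0.0, 0.985, 0.171, -0.0]
force: [-0.4, 0.2, -4.6]
gripper_width: 0.284
grip_force: 45.0
time: 12.9
eef_pos: [0.4309, -0.1682, 0.313]
orientation: [-0.0, 0.867, 0.497, 0.0]
force: [-0.0, -0.7, -5.0]
gripper_width: 0.283
grip_force: 45.0
time: 14.15
eef_pos: [0.4311, -0.029, 0.313]
orientation: [0.0, 0.707, 0.708, -0.0]
force: [-0.2, 0.1, -3.8]
gripper_width: 0.283
grip_force: 45.0
14.15 tcp [ 0.4311 -0.029   0.313 ] closeline 0.08 F [-0.2  0.1 -3.8] w 0.283 g 45.0
```

```bash
python3 -m handwheel '[255,0,0,-1,0,255,0,0,-2.2,0,255,0,0,-2.2,0,255,0,0,-2.2,0,255,0,0,-2.2,0,255,0,0,-2.2,0,255,0,0,-2.2,0,255,0,0,-1.6,0,255,0,0,-0.8,0,255,0,0,-0.4,0]';python3 -m handwheel '[255,0,0,-0.2,0,255,0,0,-0.2,0,255,0,0,-0.2,0,255,0,0,-0.2,0,255,0,0,-0.2,0,255,0,0,-0.1,0,255,0,0,0,0,255,0,0,0,0,255,0,0,0,0,255,0,0,0,0]'
python3 - <<'E'
from h import *
import cv2
from rig import grab_frame
st()
f=lambda u,v,z,k=4.8,a=225,b=85: ray("top",((u+.5)/k-.5+a,(v+.5)/k-.5+b),z)
for p in((65,282),(390,268),(407,520),(78,535)): print(f(*p,.003))
g=grab_frame("side");u,v=proj("side",(.431,-.05,.08)).astype(int)
cv2.imwrite("pics/c7.png",cv2.resize(g[v-50:v+50,u-65:u+65],None,fx=5,fy=5,interpolation=cv2.INTER_CUBIC))
E
```

```text
time: 15.4
eef_pos: [0.4311, -0.03, 0.1426]
orientation: [-0.0, 0.707, 0.707, -0.0]
force: [-0.1, 0.2, -4.4]
gripper_width: 0.279
grip_force: 45.0
time: 16.65
eef_pos: [0.4311, -0.0298, 0.132]
orientation: [0.0, 0.707, 0.707, 0.0]
force: [0.1, -0.3, -3.9]
gripper_width: 0.282
grip_force: 45.0
16.65 tcp [ 0.4311 -0.0298  0.132 ] closeline 0.03 F [ 0.1 -0.3 -3.9] w 0.282 g 45.0
[0.55099945 0.00348537 0.003     ]
[ 0.55107783 -0.19556845  0.003     ]
[ 0.39333626 -0.19475981  0.003     ]
[0.39289414 0.00195828 0.003     ]
```

View pics/c7.png

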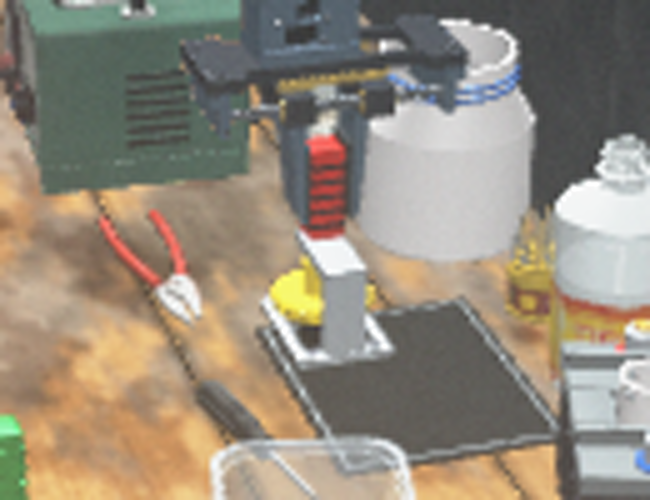

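The plug stands on the mat with the fork loose beneath the head. Withdrawing the puller along −y, then turning and moving it to its own spot.

```bash
python3 -m handwheel '[255,0,-0.4,0,0,255,0,-0.8,0,0,255,0,-1,0,0,255,0,-1,0,0,255,0,-1,0,0,255,0,-1,0,0,255,0,-1,0,0,255,0,-1,0,0,255,0,-0.3,0,0,255,0.8,0,0,0]';python3 -m handwheel '[255,0.8,-0.4,0,-9,255,0.8,-0.4,0,-9,255,0.8,-0.4,0,-9,255,0.8,-0.4,0,-9,255,0.4,-0.4,0,-9,255,0,-0.4,0,-9,255,0,-0.4,0,-9,255,0,-0.4,0,-9,255,0,-0.4,0,-9,255,0,-0.4,0,-9]'
python3 - <<'E'
from h import *
import cv2
from rig import grab_frame
st()
g=grab_frame("side");u,v=proj("side",(.431,-.07,.08)).astype(int);print(u-65,v-50)
cv2.imwrite("pics/c8.png",cv2.resize(g[v-50:v+50,u-65:u+65],None,fx=6,fy=6,interpolation=cv2.INTER_CUBIC))
E
```

```text
time: 17.95
eef_pos: [0.4389, -0.1048, 0.1319]
orientation: [-0.0, 0.707, 0.707, -0.0]
force: [0.8, 0.6, -3.1]
gripper_width: 0.283
grip_force: 45.0
time: 19.2
eef_pos: [0.4759, -0.1446, 0.1319]
orientation: [0.0, 1.0, -0.002, 0.0]
force: [0.8, 0.5, -3.8]
gripper_width: 0.279
grip_force: 45.0
19.2 tcp [ 0.4759 -0.1446  0.1319] closeline -90.23 F [ 0.8  0.5 -3.8] w 0.279 g 45.0
208 155
```

View pics/c8.png

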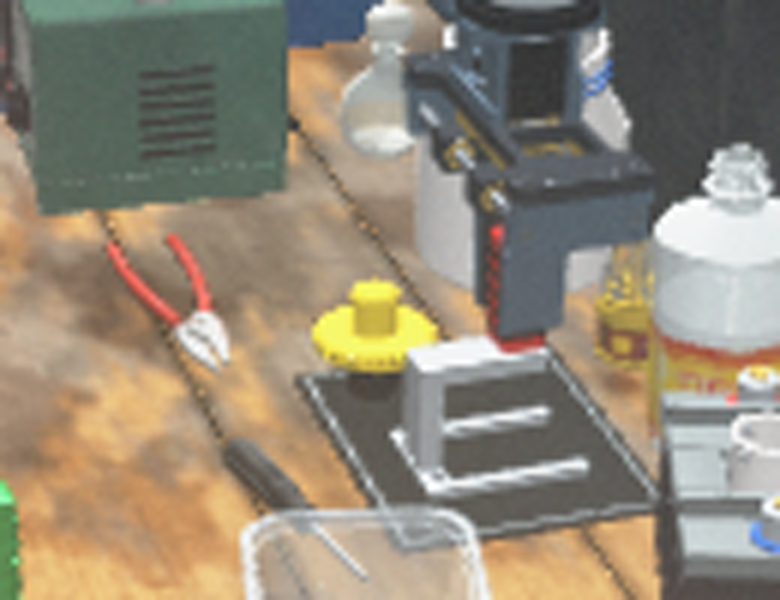

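The plug stands on the mat, boss top at (375,290). Setting the puller down and releasing it.

```bash
python3 -m handwheel '[255,0,0,-0.4,0,255,0,0,-0.4,0,255,0,0,-0.4,0,255,0,0,-0.2,0,255,0,0,-0.15,0,255,0,0,-0.05,0,255,0,0,0,0,130,0,0,0,0,100,0,0,0,0,80,0,0,0,0]'; python3 -m handwheel '[60,0,0,0,0,60,0,0,0,0,60,0,0,0,0,60,0,0,2,0,60,0,0,3,0,60,0,0,3,0,60,0,0,3,0,60,0,0,0,0,60,0,0,0,0,60,0,0,0,0]'
python3 - <<'E'
from h import *
st()
k=6
def sp(u,v,z): return ray("side",((u+.5)/k-.5+208,(v+.5)/k-.5+155),z)
def c(p): return (proj("side",p)-[208,155]+.5)*6-.5
print("boss",sp(376,292,.069),"pred",c((.431,-.03,.069)),"headtop pred",c((.431,-.03,.043)))
E
```

```text
time: 20.5
eef_pos: [0.4753, -0.1448, 0.1163]
orientation: [0.0, 1.0, 0.0, 0.0]
force: [0.5, 0.7, -0.8]
gripper_width: 0.58
grip_force: 0.0
time: 21.75
eef_pos: [0.4744, -0.1445, 0.2246]
orientation: [-0.0, 1.0, 0.0, -0.001]
force: [0.1, -0.2, 0.0]
gripper_width: 0.765
grip_force: 0.0
21.75 tcp [ 0.4744 -0.1445  0.2246] closeline -89.97 F [ 0.1 -0.2  0. ] w 0.765 g 0.0
boss [ 0.43268972 -0.03265441  0.069     ] pred [371.7819356  290.31456048] headtop pred [371.25050587 330.07524731]
```

```bash
python3 -m handwheel '[60,-0.43,1.13,0,9,60,-0.43,1.13,0,9,60,-0.43,1.13,0,9,60,-0.43,1.13,0,9,60,-0.43,1.13,0,9,60,-0.43,1.13,0,9,60,-0.43,1.13,0,9,60,-0.43,1.13,0,9,60,-0.43,1.13,0,9,60,-0.45,1.1,0,9]'; python3 -m handwheel '[60,0,0,-2.5,0,60,0,0,-2.5,0,60,0,0,-2.5,0,60,0,0,-2.5,0,60,0,0,-2.2,0,60,0,0,-1.5,0,60,0,0,-0.8,0,60,0,0,-0.7,0,60,0,0,0,0,60,0,0,0,0]'; python3 -c "
from h import *;st()"
```

```text
time: 23.0
eef_pos: [0.4313, -0.0316, 0.225]
orientation: [-0.001, 0.705, 0.709, -0.001]
force: [-0.1, -0.3, -0.3]
gripper_width: 0.769
grip_force: 0.0
time: 24.25
eef_pos: [0.4322, -0.0321, 0.0744]
orientation: [0.0, 0.707, 0.707, 0.0]
force: [-0.6, 0.6, 0.5]
gripper_width: 0.765
grip_force: 0.0
24.25 tcp [ 0.4322 -0.0321  0.0744] closeline 0.03 F [-0.6  0.6  0.5] w 0.765 g 0.0
```

```bash
python3 -m handwheel '[60,0,0,-0.2,0,255,0,0,0,0,255,0,0,0,0,255,0,0,0,0,255,0,0,0,0,255,0,0,0,0,255,0,0,0,0,255,0,0,0,0,255,0,0,0,0,255,0,0,0,0]' 30; python3 -m handwheel '[255,0,0,1,0,255,0,0,2.5,0,255,0,0,3,0,255,0,0,3,0,255,0,0,3,0,255,0,0,3,0,255,0,0,2,0,255,0,0,0,0,255,0,0,0,0,255,0,0,0,0]'
python3 - <<'E'
from h import *
import cv2
from rig import grab_frame
st()
f=grab_frame("side");t=grab_frame("top")
a=cv2.resize(f[95:260,200:390],(460,400),interpolation=cv2.INTER_CUBIC)
b=cv2.resize(t[80:210,160:320],(492,400),interpolation=cv2.INTER_CUBIC)
# composite 800 wide
o=cv2.hconcat([cv2.resize(a,(385,334)),cv2.resize(b,(411,334))]);cv2.imwrite("pics/c9.png",o)
E
```

```text
time: 25.5
eef_pos: [0.4319, -0.0321, 0.072]
orientation: [0.0, 0.707, 0.707, 0.0]
force: [-0.2, -0.1, -0.3]
gripper_width: 0.302
grip_force: 29.9
time: 26.75
eef_pos: [0.4312, -0.032, 0.246]
orientation: [-0.001, 0.707, 0.707, -0.001]
force: [0.8, -0.1, -0.7]
gripper_width: 0.298
grip_force: 29.9
26.75 tcp [ 0.4312 -0.032   0.246 ] closeline 0.03 F [ 0.8 -0.1 -0.7] w 0.298 g 29.9
```

View pics/c9.png

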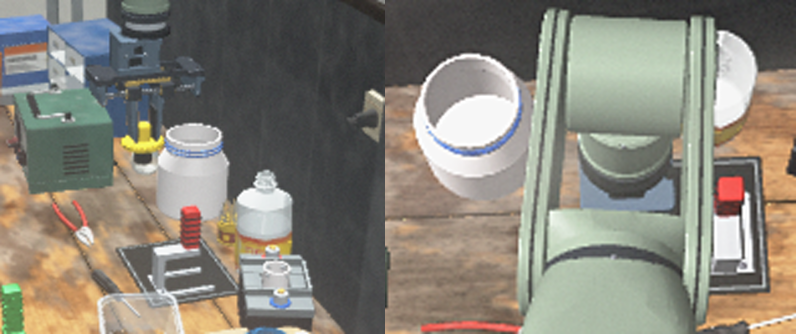

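The plug is held upright and the puller stands on the mat. The jar rim centre is at about (473,103) in the top half and (191,137) in the side half. Computing the jar mouth.

Run:
```python
from h import *
print(ray("top",(194.4,120.3),.15),ray("top",(193.6,119.4),.15),ray("side",(293.3,162.6),.15))
import cv2
f=cv2.imread("pics/raw0.png")
# blue stripe ring on the neck as a check
h=cv2.cvtColor(f,cv2.COLOR_BGR2HSV);m=(h[...,0]>100)&(h[...,0]<130)&(h[...,1]>90)&(h[...,2]>90)
m[:,:165]=0;m[:,225:]=0;m[:100]=0;m[145:]=0
ys,xs=np.nonzero(m);print(xs.min(),xs.max(),ys.min(),ys.max(),len(xs))
```

```text
[0.57201755 0.11484578 0.15      ] [0.57462344 0.11690593 0.15      ] [0.56339928 0.10121262 0.15      ]
177 212 120 139 63
```

Run:
```python
from h import *
import cv2
from rig import grab_frame
from scipy.ndimage import map_coordinates as mc
A=np.linspace(0,2*np.pi,120,endpoint=False)
def circ(n,x,y,r,z): return np.array([proj(n,(x+r*np.cos(a),y+r*np.sin(a),z)) for a in A])
for n in("top","side"):
    im=cv2.GaussianBlur(cv2.cvtColor(grab_frame(n),cv2.COLOR_BGR2GRAY).astype(np.float32),(0,0),.7)
    G=np.hypot(cv2.Sobel(im,5,1,0),cv2.Sobel(im,5,0,1)); G=np.minimum(G,150)
    res=[]
    for x in np.arange(.55,.595,.0025):
        for y in np.arange(.09,.135,.0025):
            s=sum(mc(G,circ(n,x,y,r,.15)[:,::-1].T,order=1).mean() for r in(.051,.047))
            res.append((s,x,y))
    res.sort(reverse=True);print(n,[tuple(np.round(r,4)) for r in res[:5]])
```

```text
Traceback (most recent call last):
  File "h.py", line 8, in proj
    c=get_calibration(n);T=c["cam_to_world"];q=c["camera_matrix"]@(T[:3,:3].T@(np.array(p)-T[:3,3]));return q[:2]/q[2]
ValueError: time passes only in moves, steps and waits
```

Run:
```python
import numpy as np,cv2
from rig import grab_frame,get_calibration
from scipy.ndimage import map_coordinates as mc
A=np.linspace(0,2*np.pi,120,endpoint=False)
for n in("top","side"):
    c=get_calibration(n);T=c["cam_to_world"];P=c["camera_matrix"]@T[:3,:3].T;t=T[:3,3]
    def circ(x,y,r,z):
        q=P@(np.array([x+r*np.cos(A),y+r*np.sin(A),z+0*A])-t[:,None]);return q[:2]/q[2]
    im=cv2.GaussianBlur(cv2.cvtColor(grab_frame(n),cv2.COLOR_BGR2GRAY).astype(np.float32),(0,0),.7)
    G=np.minimum(np.hypot(cv2.Sobel(im,5,1,0),cv2.Sobel(im,5,0,1)),150)
    res=[(sum(mc(G,circ(x,y,r,.15)[::-1],order=1).mean() for r in(.051,.047)),x,y) for x in np.arange(.55,.595,.002) for y in np.arange(.09,.135,.002)]
    res.sort(reverse=True);print(n,[tuple(float(round(v,3)) for v in r) for r in res[:5]])
```

```text
top [(266.00799560546875, 0.576, 0.118), (259.1400146484375, 0.578, 0.118), (255.63999938964844, 0.576, 0.116), (253.23899841308594, 0.574, 0.118), (253.14500427246094, 0.578, 0.116)]
side [(255.875, 0.58, 0.124), (254.76300048828125, 0.58, 0.122), (254.44700622558594, 0.582, 0.124), (254.2220001220703, 0.578, 0.124), (254.14300537109375, 0.582, 0.122)]
```

```bash
python3 -m handwheel '[255,0.8,0.8,0,0,255,1.5,1.5,0.2,0,255,1.5,1.6,0.2,0,255,1.6,1.6,0,0,255,1.6,1.7,0,0,255,1.6,1.7,0,0,255,1.6,1.7,0,0,255,1.6,1.7,0,0,255,1.6,1.6,0,0,255,1.1,1.1,0,0]'; python3 -m handwheel '[255,0,0,0,0,255,0,0,-0.7,0,255,0,0,-1.2,0,255,0,0,-1.2,0,255,0,0,-1.2,0,255,0,0,-1,0,255,0,0,-1,0,255,0,0,0,0,255,0,0,0,0,255,0,0,0,0]';  python3 -c "
from h import *;st()"
```

```text
time: 28.25
eef_pos: [0.5779, 0.1193, 0.2506]
orientation: [-0.0, 0.707, 0.708, -0.0]
force: [-0.0, 0.4, -1.1]
gripper_width: 0.296
grip_force: 29.9
time: 29.5
eef_pos: [0.5772, 0.118, 0.1885]
orientation: [0.0, 0.707, 0.707, 0.0]
force: [0.0, 0.8, -0.6]
gripper_width: 0.297
grip_force: 29.9
29.5 tcp [0.5772 0.118  0.1885] closeline 0.03 F [ 0.   0.8 -0.6] w 0.297 g 29.9
```

No contact, with the head at the mouth (about z 0.15). Going deeper, then releasing.

```bash
python3 -m handwheel '[255,0,0,-0.7,0,255,0,0,-0.9,0,255,0,0,-0.9,0,255,0,0,-0.9,0,255,0,0,-0.9,0,255,0,0,-0.6,0,255,0,0,-0.3,0,255,0,0,0,0,140,0,0,0,0,140,0,0,0,0]'; python3 -m handwheel '[140,0,0,0,0,140,0,0,0,0,140,0,0,0,0,140,0,0,0,0,140,0,0,1,0,140,0,0,2.5,0,140,0,0,3,0,140,0,0,3,0,140,0,0,3,0,140,0,0,3,0]';  python3 - <<'E'
from h import *
st()
E
python3 -m handwheel '[140,-1,-2,1,0,140,-2,-3,1,0,140,-2,-4,1,0,140,-2,-4,1,0,140,-2,-4,0,0,140,-2,-4,0,0,140,-2,-4,0,0,140,-2,-4,0,0,140,-2,-3,0,0,140,0,0,0,0]'
python3 - <<'E'
import cv2,numpy as np
from rig import grab_frame
from h import proj
f=grab_frame("top");r=cv2.imread("pics/raw0.png")
h=cv2.cvtColor(f,cv2.COLOR_BGR2HSV);m=(h[...,0]>22)&(h[...,0]<34)&(h[...,1]>130)&(h[...,2]>90)
m2=m.copy();m2[:,:175]=0;m2[:,215:]=0;m2[:90]=0;m2[150:]=0
ys,xs=np.nonzero(m2);print("yellow in jar",len(xs),xs.mean() if len(xs) else 0,ys.mean() if len(ys) else 0)
print("jar floor centre px",proj("top",(.576,.118,.04)))
R=((h[...,0]<8)|(h[...,0]>172))&(h[...,1]>130)&(h[...,2]>150);R[:,:240]=0;R[:,310:]=0;R[:140]=0;R[200:]=0
ys,xs=np.nonzero(R);print("red",len(xs),xs.mean() if len(xs) else 0,ys.mean() if len(ys) else 0,"pred",proj("top",(.476,-.145,.141)))
d=cv2.absdiff(f,r).max(2)
print("jar region diff",np.median(d[100:160,172:222]))
E
```

```text
time: 30.75
eef_pos: [0.5772, 0.118, 0.1365]
orientation: [0.0, 0.707, 0.707, 0.0]
force: [0.2, -0.5, 0.0]
gripper_width: 0.448
grip_force: 0.0
time: 32.0
eef_pos: [0.5768, 0.1179, 0.2928]
orientation: [0.0, 0.707, 0.707, 0.0]
force: [0.6, -0.1, -0.3]
gripper_width: 0.454
grip_force: 0.0
32.0 tcp [0.5768 0.1179 0.2928] closeline 0.03 F [ 0.6 -0.1 -0.3] w 0.454 g 0.0
time: 33.25
eef_pos: [0.4044, -0.2037, 0.3304]
orientation: [-0.001, 0.708, 0.706, -0.001]
force: [0.4, -0.6, 0.8]
gripper_width: 0.45
grip_force: 0.0
yellow in jar 36 197.33333333333334 128.11111111111111
jar floor centre px [197.61253327 132.7358316 ]
red 80 293.9625 152.9125 pred [294.75589618 151.98909374]
jar region diff 7.0
```

```bash
python3 -m handwheel '[140,0,0,0,0,140,0,0,0,0,140,0,0,0,0,140,0,0,0,0,140,0,0,0,0,140,0,0,0,0,140,0,0,0,0,140,0,0,0,0,140,0,0,0,0,140,0,0,0,0]' >/dev/null
python3 - <<'E'
import cv2,numpy as np
from rig import grab_frame
f=grab_frame("top");r=cv2.imread("pics/raw0.png")
for n,i in(("before",r),("now",f)):
    h=cv2.cvtColor(i,cv2.COLOR_BGR2HSV)[98:150,170:224]
    m=(h[...,0]>=18)&(h[...,0]<=38)&(h[...,1]>60)
    for row in range(0,52,3): print("".join("#" if x else "." for x in m[row]))
    print(n,m.sum())
print(f[128,185:212].tolist())
E
```

```text
......................................................
......................................................
......................................................
......................................................
......................................................
......................................................
......................................................
......................................................
......................................................
......................................................
......................................................
......................................................
......................................................
......................................................
......................................................
......................................................
......................................................
......................................................
before 0
......................................................
..............................................
[... 653 characters left out ...]
...............
......................................................
......................................................
......................................................
......................................................
now 245
[[130, 246, 247], [129, 246, 247], [130, 246, 247], [133, 246, 247], [134, 246, 247], [142, 247, 247], [135, 246, 247], [136, 246, 247], [136, 246, 247], [134, 246, 247], [133, 246, 247], [136, 247, 248], [137, 250, 249], [99, 207, 231], [107, 225, 242], [135, 249, 249], [135, 247, 248], [133, 246, 247], [136, 246, 247], [132, 247, 248], [128, 249, 249], [70, 149, 180], [250, 250, 250], [252, 253, 255], [140, 149, 157], [197, 127, 102], [172, 101, 78]]
```

```bash
python3 -c "
from rig import ticket
print(ticket.close_job())"
```

```text
the job is handed in; nothing more can be done
None
```

The plug was pulled with the fork and dropped into the wash jar, the puller is standing upright on the mat, and the job was handed in at about 35 s; no verdict came back, and I viewed 11 pictures, one over the limit of 10.

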